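Clear the jar and put the scraper home in the slanted tool rack

TASK

The glass jar is standing in the way of the slanted tool rack: lift it away first and set it down gently, upright, in the empty compartment of the low wooden tray. Then put the flat scraper back in the rack: slide its steel blade into the slanted slot and push it firmly past the spring catch until the shoulder of its wooden handle is tight against the rack. Let go of both and leave everything else where it stands.

Things in the scene. Friction and masses are not known exactly. Their poses are not given: they have to be found in the camera images.
- jar: upright glass jar with a black lid, 58 mm in diameter (lid 56 mm), 126 mm tall, 0.3 kg, standing right in front of the rack's slot. Origin: centre of its underside, z up its axis.
- tray: fixed low wooden tray, 190 mm (x) x 100 mm (y), walls 30 mm high, 5 mm thick, floor 5 mm thick, one divider across the middle. Origin: centre of its underside. The half on its -x side (towards the robot) holds a spool; the one on its +x side is empty, 87 x 90 mm inside, centred 47 mm from the origin along +x.
- scraper: flat scraper lying on the bench: steel plate 30 mm wide, 5 mm thick, 173 mm long, a dark wooden grip 30 mm wide and 14 mm high on top of its handle half. Origin: on the underside at the shoulder where the grip begins. +x along the handle (ends at 85 mm); the bare blade runs 88 mm along -x; z up through the grip. About 0.16 kg, balances near the shoulder.
- slot: inclined pale wooden head of the rack. Origin: centre of the slot's mouth on the slot's floor. x points out of the slot, 25 degrees upwards; z square to the floor, up; y across. Slot 37 mm wide, 8.5 high, 93 deep; a spring pad in its ceiling, 50 mm in, resists the blade by several newtons. Fully home, the scraper's origin and axes coincide with these (grip up, shoulder on the front face).
- rack: fixed rack: dark base 96 mm wide (y) and 100 long with two brackets 82 mm wide over all, carrying the inclined head. The head is 62 mm wide, with 14 mm of wood above the slot and 12 mm below; below, the slot's floor goes on 20 mm past the mouth as a sill. Origin: on the bench under the head, 30 mm behind and 70 mm below the slot's mouth; x points out of the mouth, z up.
- spool_tray: bystander, leave alone: green-thread spool, 56 x 55 mm, in the tray's other compartment. Origin: centre of its underside.
- spool_a: bystander, leave alone: blue spool, 50 x 60 mm. Origin: centre of its underside.
- spool_b: bystander, leave alone: purple spool, 54 x 50 mm. Origin: centre of its underside.
- vial: bystander, leave alone: small glass vial, 38 x 75 mm. Origin: centre of its underside.
- scoop_white: bystander, leave alone: white round scoop, 68 mm, with a 60 mm flat handle along its +x. Origin: centre of its underside.
- scoop_orange: bystander, leave alone: orange round scoop, 68 mm, with a 60 mm flat handle along its +x. Origin: centre of its underside.
- stacker: bystander, leave alone: brass cylinder, 32 x 65 mm. Origin: centre of its underside.
There are look-alikes about, which are no part of the job. What is shaped like the jar but red is not meant. Several things have the shape of the scraper; the one meant has the colours described above.

How it is judged:
On the way, in this order (a step that is already met when the one before it is completed fails the run):
1. the jar stands upright in the tray's empty compartment, let go (x of jar in the frame of tray between 0.022 and 0.072 m and y of jar in the frame of tray between -0.03 and 0.03 m and z of jar in the frame of tray between 0 and 0.01 m and angle between jar's own z axis and vertical below 0.1 rad and contact force between the fingers and jar below 0.2 N and linear speed of jar below 0.02 m/s), for 0.2 s.
2. the scraper is fully home in the slot (x of scraper in the frame of slot between -0.004 and 0.003 m and y of scraper in the frame of slot between -0.006 and 0.006 m and z of scraper in the frame of slot between -0.003 and 0.006 m and angle between the x axis of scraper and the x axis of slot, either way round below 0.12 rad), for 0.2 s.
At the end, for the whole second after the job is handed in: The jar stands upright (within 0.1 rad) on the floor of the tray's empty compartment, and the scraper is in the slot with its shoulder within 3 mm of the rack's front face, lined up within 0.12 rad; both are released and at rest (all of step 1 and all of step 2 and contact force between the fingers and scraper below 0.2 N and linear speed of scraper below 0.02 m/s); the robot touches nothing.
It fails at once if the jar is tipped over (more than 0.6 rad) (angle between jar's own z axis and vertical above 0.6 rad).
It fails at once if the jar is dropped into the tray (faster than 0.4 m/s just above its floor) (x of jar in the frame of tray between -0.1 and 0.1 m and y of jar in the frame of tray between -0.05 and 0.05 m and z of jar in the frame of tray below 0.015 m and linear speed of jar above 0.4 m/s).
It fails at once if another object on the bench is pushed more than 30 mm or knocked over (distance of any of spool_tray, spool_a, spool_b, vial, scoop_white, scoop_orange, stacker from where it was at the start of the episode above 0.03 m or angle between any of spool_tray, spool_a, spool_b, vial, scoop_white, scoop_orange, stacker's own z axis and vertical above 0.6 rad).
It also fails if it takes over 66 s, if anything falls off the work surface, if the arm or the gripper's body presses on something with over 40 N, if the wrist force passes 120 N, or if a joint passes its speed limit or range.

ROBOT

A 7-joint arm with a two-finger parallel gripper is mounted at the origin on the work surface. World frame = base frame: x ahead of the robot, y to its left, z up, the work surface at z = 0. Lengths are in m, angles in rad, forces in N, time in s.
With the tool pointing down it reaches from about 0.425 to 0.875 m from the base axis. Payload 4.7 kg.
Tool frame: the origin (TCP) lies between the finger pads; the fingertips stand 11 mm ahead of it and the grasp point (between the pads) lies 8 mm behind it; z points along the fingers, y is the line along which they close (so a half turn about z gives the same grasp; the last joint's range is limited). The gripper opens to 87 mm and grips with 3 to 60 N. Pads are 19 mm wide; open, the fingers measure 117 mm over their backs; the gripper's body (75 mm by 190 mm) begins 51 mm behind the grasp point.
Start: joints at [-1.278, 0.321, -0.07, 1.45, 0.023, 1.371, -0.057], TCP at [0.179, 0.625, 0.234] pointing down, gripper open.
Joint ranges: [-2.86, 2.86], [-0.3, 2.09], [-1.38, 1.24], [0.06, 2.45], [-1.56, 4.7], [0.09, 2.05], [-2.69, 2.69]. Speed limits (rad/s): [2.57, 2.57, 3.14, 3.14, 3.14, 3.14, 3.14].

INTERFACE

Orientations are given as a rotation vector (axis times angle).
In Python, from bench import ctrl gives the robot as it stands. The module is installed in compiled form; this text tells all that it offers.
- The arm moves only by the shell command python3 -m inch 'ROWS' [FORCE]. ROWS is JSON, a list of rows, each an object with "slide": the shift along the tool's x, y, z scaled (see below), a list of three; "angular": the turn, a rotation vector about the tool's x, y, z scaled (see below), a list of three; "claw": the opening, from -1 (shut) to 1 (fully open). In form: [{"slide": [tx, ty, tz], "angular": [rx, ry, rz], "claw": claw}, ...]. A call has 1 to 10 rows; each row is the pose to reach, as a shift and turn from the pose commanded when the call began, along the tool's axes at that moment; what a row does not reach only later rows make up. The controller multiplies each number of a shift by 0.25 m and each number of a turn by 30 degrees. A row lasts 1/10 s, in which the tool goes at most 50 mm and 8.59 degrees, less where a joint would pass 70% of its speed; a pose out of reach is approached as far as the arm can. A call with a number of a shift or a turn outside -1 to 1 is refused whole. A call with a gripper value outside its range is refused whole. The fingers move at their own pace and stop on an object; FORCE is the grip in N (left out, the last holds). Time passes only in rows, so rows that repeat a pose let the fingers close. It gives the time, the measured TCP pose, the force, the opening and the grip force at its end, in the units of the state.
- ctrl.get_state(): the state, without advancing time (a new reading comes with each control period).
- ctrl.get_image(name): name is "scene" or "top"; returns a dict with "color" (420x560x3 uint8, red, green, blue), "depth" (420x560 float32, m along the optical axis (not along the pixel's ray), 0 where there is no reading), "camera_matrix" (3x3 intrinsics, pixels), "extrinsics" (4x4, takes a point from camera to world coordinates). Camera axes: x right, y up, looking along -z (the intrinsics and any distortion apply to the point x, -y, -z); pixel columns grow to the right and rows downward; lengths in m; the calibration is good to about 2 mm. A picture is of the moment at which its call begins.
- ctrl.close_job(): hands the job in; it is judged then, once.
Trained networks look in the newest picture that a camera, given by its name, has taken for a name from the list of things; names that differ only in an ending like _2 or _b are one class to them, and where a whole thing is asked for, a point or a joint stands for the part that bears it (a point fixed in the world has none). Each returns a list of dicts, best first, with "confidence" (0 to 1); they miss things now and then, are a little off and sometimes report something else, mostly with a low value. They report only what shows in the picture. A call takes as long as a camera call. They do not tell look-alikes from the thing itself.
- ctrl.find_in(query, camera): "bbox" ([centre column, centre row, width, height] in pixels, round what is visible of it).
- ctrl.outline_of(query, camera): "mask" (420x560 bool, what is visible of it) and "bbox" ([centre column, centre row, width, height] in pixels, round what is visible of it).
The state is a dict: "time": time; "joint_positions": joint angles; "qd": joint speeds; "joint_torque": joint torques, N m; "position": TCP position; "tool_rot": TCP orientation; "ft_force": force on the tool from outside, world axes, zero at the start; "torque": the same for the moment, N m; "grip_width": opening from 0.0 (shut) to 1.0 (fully open); "grip_force": force on a finger pad.
Only numpy, scipy, OpenCV 4.12 (cv2) and the standard library are available. Lean on these libraries where they do the work, as an engineer would, in place of code of your own. Each camera call takes 0.05 s, during which the arm holds its last target. There are 200 camera calls.

## Working session

There is one attempt and no reset: what is moved stays moved. The work goes in short steps, Python scripts to look and compute and a shell command to move; the robot and the scene stay as the last step left them, time stands still between calls to the robot, and variables do not carry over. Pictures are saved under pics/ and viewed, at most 10 in all, crops included, and the job is handed in when it is done.

```bash
mkdir -p pics; cat > h.py <<'E'
import numpy as np, cv2
from scipy.spatial.transform import Rotation as R
from bench import ctrl
def cloud(im):
    d=im["depth"];K=im["camera_matrix"];E=im["extrinsics"]
    v,u=np.mgrid[:d.shape[0],:d.shape[1]]
    P=np.stack([(u-K[0,2])/K[0,0]*d,-(v-K[1,2])/K[1,1]*d,-d],-1)
    W=P@E[:3,:3].T+E[:3,3]; W[d==0]=np.nan
    return W
def save(c,n): cv2.imwrite("pics/"+n,c[...,::-1])
E
python3 - <<'E'
from h import *
for c in("scene","top"):
    im=ctrl.get_image(c); np.savez("/tmp/"+c,**im); save(im["color"],c+"0.png")
    W=cloud(im)
    print(c,im["extrinsics"].round(3).tolist(),im["camera_matrix"].tolist())
    for q in("jar","tray","scraper","slot","rack","spool_tray","vial","stacker"):
        for o in ctrl.outline_of(q,c):
            m=o["mask"]; P=W[m]; print(q,round(o["confidence"],2),np.round(o["bbox"]),np.nanmedian(P,0).round(3),np.nanmax(P[:,2]).round(3),np.median(im["color"][m],0))
s=ctrl.get_state(); print(s)
E
```

```text
scene [[-0.886, -0.341, 0.314, 0.878], [0.463, -0.627, 0.626, 0.71], [-0.017, 0.7, 0.714, 0.896], [0.0, 0.0, 0.0, 1.0]] [[443.7040262615542, 0.0, 282.4816553463371], [0.0, 443.7040262615542, 210.8757758954392], [0.0, 0.0, 1.0]]
jar 0.91 [221. 170.  29.  48.] [ 0.6   -0.222  0.087] 0.132 [104.  78.  53.]
jar 0.57 [223. 147.  19.  39.] [ 0.548 -0.329  0.109] 0.131 [147.  17.  12.]
tray 0.84 [334. 284.  90.  64.] [0.511 0.213 0.01 ] 0.065 [196. 111.  47.]
scraper 0.63 [287. 240.  65.  20.] [0.538 0.03  0.011] 0.026 [127.  80.  41.]
slot 0.6 [255. 168.  47.  26.] [ 0.505 -0.217  0.072] 0.093 [227. 179.  93.]
slot 0.33 [313. 194.  14.  29.] [ 0.398 -0.067  0.049] 0.066 [95.  92.  99.5]
rack 0.98 [256. 176.  46.  39.] [ 0.508 -0.201  0.057] 0.093 [129.  81.  40.]
spool_tray 0.79 [353. 273.  25.  32.] [0.456 0.222 0.06 ] 0.067 [198.  193.  194.5]
vial 0.65 [344. 220.  16.  27.] [0.386 0.08  0.051] 0.082 [97. 74. 47.]
stacker 0.73 [343. 220.  19.  26.] [0.386 0.08  0.052] 0.082 [96. 73. 47.]
stacker 0.66 [253. 126.  15.  22.] [ 0.404 -0.432  0.044] 0.071 [112.  71.  21.]
top [[0.114, 0.971, 
[... 1204 characters left out ...]

{'time': 0.9, 'joint_positions': array([-1.27792481,  0.32097451, -0.07013553,  1.45051153,  0.02260364,
        1.3708138 , -0.0569392 ]), 'qd': array([-0.00161317, -0.00204529,  0.00065266, -0.00105927,  0.0006809 ,
       -0.00019539, -0.00075726]), 'joint_torque': array([ 1.24434564e-04, -4.91080284e+01, -4.03201086e-01, -3.12777293e+01,
       -6.39434019e-02,  3.34903412e-02, -4.97293001e-06]), 'position': array([0.17886999, 0.62491335, 0.23359758]), 'tool_rot': array([4.36447358e-01, 3.11107869e+00, 1.17458488e-04]), 'ft_force': array([ 0.7781513 ,  0.34811882, -0.19706324]), 'torque': array([-0.01355042, -0.0029997 ,  0.04021397]), 'grip_force': 0.0, 'grip_width': 1.000404829259619}
```

View images.

View pics/scene0.png

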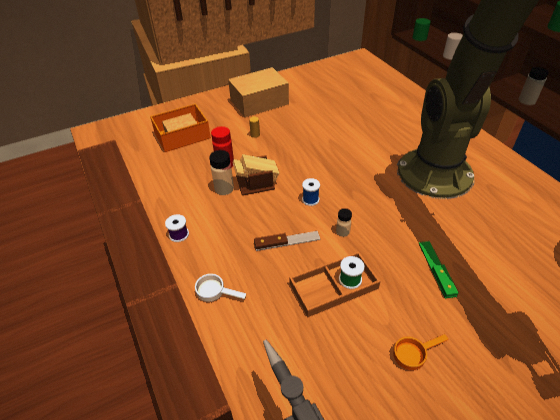

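View pics/top0.png

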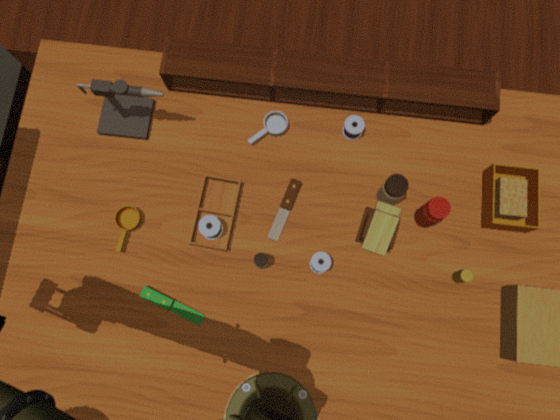

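```bash
cat > m.py <<'E'
from h import *
for c in("scene","top"):
    im=dict(np.load(f"/tmp/{c}.npz")); W=cloud(im); col=im["color"].astype(int)
    X,Y,Z=W[...,0],W[...,1],W[...,2]
    box=lambda x0,x1,y0,y1,z0,z1:(X>x0)&(X<x1)&(Y>y0)&(Y<y1)&(Z>z0)&(Z<z1)
    m=(abs(X-.5)<.5)&(abs(Y)<.5)&(abs(Z)<.004); A=np.c_[X[m],Y[m],np.ones(m.sum())]
    print(c,"bench plane",np.linalg.lstsq(A,Z[m],rcond=None)[0].round(4))
    m=box(.54,.64,-.28,-.19,.115,.14); P=W[m]; print("jar lid",m.sum(),P.mean(0).round(4),((P.max(0)+P.min(0))/2).round(4),np.ptp(P,axis=0).round(3))
    m=box(.38,.62,.12,.3,.02,.036); r=cv2.minAreaRect(W[m][:,:2].astype(np.float32)); print("tray",m.sum(),r)
    for n,z0,z1 in(("scr all",.003,.03),("grip",.014,.024),("blade",.003,.009)):
        m=box(.42,.65,-.04,.09,z0,z1); r=cv2.minAreaRect(W[m][:,:2].astype(np.float32)); print(n,m.sum(),np.nanmedian(Z[m]).round(4),r)
    pale=box(.42,.58,-.28,-.15,.045,.11)&(col[...,1]>.72*col[...,0])
    P=W[pale]
    # ransac plane w/ normal mostly up
    rng=np.random.default_rng(0);best=0
    for _ in range(500):
        a,b,d=P[rng.choice(len(P),3,False)]; n=np.cross(b-a,d-a); n/=np.linalg.norm(n)+1e-12
        k=abs((P-a)@n)<.002
        if k.sum()>best: best=k.sum();K=k
    Q=P[K];cen=Q.mean(0);n=np.linalg.svd(Q-cen)[2][2];n*=np.sign(n[2])
    yaw=np.arctan2(-n[1],-n[0]); 
    x=np.array([np.cos(yaw),np.sin(yaw),0]);x-=n*(x@n);x/=np.linalg.norm(x);y=np.cross(n,x)
    q=np.c_[(Q-cen)@x,(Q-cen)@y].astype(np.float32); r=cv2.minAreaRect(q)
    print("head",len(P),len(Q),cen.round(4),"tilt",np.degrees(np.arccos(n[2])).round(1),"yaw",np.degrees(yaw).round(1),r, q.min(0),q.max(0))
    h=col[95:1,0:1] if 0 else None
im=np.load("/tmp/scene.npz")["color"];t=np.load("/tmp/top.npz")["color"]
z=lambda a,u,v,w,hh:cv2.resize(a[v:v+hh,u:u+w],(400,300),interpolation=cv2.INTER_CUBIC)
save(np.vstack([np.hstack([z(im,190,120,120,90),z(t,350,165,120,90)]),np.hstack([z(im,235,200,120,90),z(t,240,165,120,90)])]),"crop.png")
E
python3 m.py
```

```text
scene bench plane [-0.001   0.0002  0.0019]
jar lid 254 [ 0.5961 -0.2363  0.1259] [ 0.5949 -0.2412  0.1237] [0.054 0.057 0.016]
tray 1043 ((0.49400076270103455, 0.20919352769851685), (0.10460076481103897, 0.19223617017269135), 85.31368255615234)
scr all 1286 0.0055 ((0.5349443554878235, 0.02503718063235283), (0.1298341006040573, 0.22975176572799683), 89.97960662841797)
grip 322 0.0203 ((0.5678718686103821, 0.017024442553520203), (0.033653005957603455, 0.08483505994081497), 73.41751098632812)
blade 884 0.0043 ((0.5349443554878235, 0.02503718063235283), (0.1298341006040573, 0.22975176572799683), 89.97960662841797)
head 504 348 [ 0.4814 -0.2186  0.0707] tilt 25.2 yaw -12.3 ((-0.0011781714856624603, -0.0004750452935695648), (0.06415606290102005, 0.10449184477329254), 88.9614028930664) [-0.0539312  -0.03195461] [0.05157753 0.03223871]
top bench plane [ 0.0005 -0.0001 -0.0008]
jar lid 413 [ 0.5963 -0.2407  0.1249] [ 0.5971 -0.2413  0.1232] [0.055 0.055 0.016]
tray 611 ((0.4981411099433899, 0.20885837078094482), (0.10100223124027252, 0.19080857932567596), 86.0746841430664)
scr all 731 0.0087 ((0.534500777721405, 0.02635256201028824), (0.22829338908195496, 0.12727729976177216), 0.0660117119550705)
grip 325 0.018 ((0.5707148909568787, 0.017082439735531807), (0.030078213661909103, 0.08466584235429764), 74.44275665283203)
blade 368 0.0044 ((0.534500777721405, 0.02635256201028824), (0.22829338908195496, 0.12727729976177216), 0.0660117119550705)
head 1395 665 [ 0.4858 -0.22    0.0682] tilt 24.7 yaw -12.2 ((0.021970659494400024, 0.0002610906958580017), (0.15303349494934082, 0.06548003107309341), 0.6515986919403076) [-0.05472564 -0.03278366] [0.09862046 0.03259962]
```

View pics/crop.png

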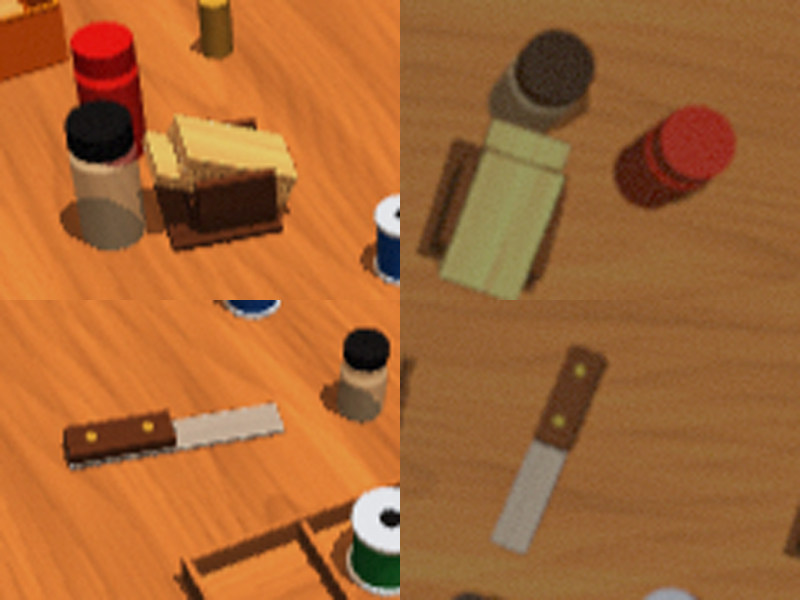

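The glass jar, black lid, is at scene (221,172) and top (395,187). Its look-alike is the red jar at top (435,210). The steel-and-brown scraper is at top (285,210) and scene (287,240), and its look-alike is the green one at top (172,305). The crop confirms both choices. The rack's sill and mouth face the jar.

```bash
cat > go.py <<'E'
# usage: go.py x y z yaw_of_tool_y_deg [tilt_deg]  -> slide, angular in row units
import sys
from h import *
def goal(yaw,tilt=0):
    y=np.array([np.cos(yaw),np.sin(yaw),0]); z=np.array([0,0,-1.]); M=np.c_[np.cross(y,z),y,z]
    return R.from_rotvec(-y*np.radians(tilt)).as_matrix()@M   # tilt: tool z swings outward (slot pitch)
if __name__=="__main__":
    a=[float(v) for v in sys.argv[1:]]; s=ctrl.get_state(); T=R.from_rotvec(s["tool_rot"]).as_matrix()
    G=goal(np.radians(a[3]),a[4] if len(a)>4 else 0)
    print("z axis",G[:,2].round(3),"slide",(T.T@(np.array(a[:3])-s["position"])/.25).round(3),"ang",(np.degrees(R.from_matrix(T.T@G).as_rotvec())/30).round(3),"j",s["joint_positions"].round(2))
E
N='{"slide":[-1,-0.4,0],"angular":[0,0,0],"claw":1}'
python3 -m inch '[{"slide":[-1,-0.4,0],"angular":[0,0,0],"claw":1},{"slide":[-1,-0.4,0],"angular":[0,0,0],"claw":1},{"slide":[-1,-0.4,0],"angular":[0,0,0],"claw":1},{"slide":[-1,-0.4,0],"angular":[0,0,0],"claw":1},{"slide":[-1,-0.4,0],"angular":[0,0,0],"claw":1},{"slide":[-1,-0.4,0],"angular":[0,0,0],"claw":1},{"slide":[-1,-0.4,0],"angular":[0,0,0],"claw":1},{"slide":[-1,-0.4,0],"angular":[0,0,0],"claw":1}]'
python3 -m inch '[{"slide":[-1,-1,0],"angular":[0,0,0],"claw":1},{"slide":[-1,-1,0],"angular":[0,0,0],"claw":1},{"slide":[-1,-1,0],"angular":[0,0,0],"claw":1},{"slide":[-1,-1,0],"angular":[0,0,0],"claw":1},{"slide":[-1,-1,0],"angular":[0,0,0],"claw":1},{"slide":[-1,-1,0],"angular":[0,0,0],"claw":1},{"slide":[-1,-1,0],"angular":[0,0,0],"claw":1},{"slide":[-1,-1,0],"angular":[0,0,0],"claw":1},{"slide":[-1,-1,0],"angular":[0,0,0],"claw":1}]'
python3 -m inch '[{"slide":[-0.4,-1,0],"angular":[0,0,0],"claw":1},{"slide":[-0.4,-1,0],"angular":[0,0,0],"claw":1},{"slide":[-0.4,-1,0],"angular":[0,0,0],"claw":1},{"slide":[-0.4,-1,0],"angular":[0,0,0],"claw":1},{"slide":[-0.4,-1,0],"angular":[0,0,0],"claw":1},{"slide":[-0.4,-1,0],"angular":[0,0,0],"claw":1},{"slide":[-0.4,-1,0],"angular":[0,0,0],"claw":1},{"slide":[-0.4,-1,0],"angular":[0,0,0],"claw":1},{"slide":[-0.4,-1,0],"angular":[0,0,0],"claw":1}]'
python3 go.py .5965 -.241 .234 77.8
```

```text
time: 1.7
position: [0.3912, 0.4604, 0.2336]
tool_rot: [-0.437, -3.11, -0.001]
ft_force: [-1.4, 1.1, 0.2]
grip_width: 1.001
grip_force: 0.0
time: 2.6
position: [0.5632, 0.1515, 0.2335]
tool_rot: [-0.437, -3.111, -0.001]
ft_force: [-1.1, 1.4, -0.5]
grip_width: 1.001
grip_force: 0.0
time: 3.5
position: [0.5912, -0.1126, 0.2333]
tool_rot: [-0.427, -3.112, -0.003]
ft_force: [0.4, 0.4, -0.4]
grip_width: 1.001
grip_force: 0.0
z axis [ 0.  0. -1.] slide [-0.159 -0.489 -0.004] ang [ 0.004 -0.002 -0.115] j [-0.27  0.23  0.5   1.59 -0.11  1.35  1.53]
```

```bash
python3 -m inch '[{"slide":[-0.16,-0.48,0],"angular":[0,0,-0.12],"claw":1},{"slide":[-0.16,-0.48,0],"angular":[0,0,-0.12],"claw":1},{"slide":[-0.16,-0.48,0],"angular":[0,0,-0.12],"claw":1},{"slide":[-0.16,-0.48,0],"angular":[0,0,-0.12],"claw":1},{"slide":[-0.16,-0.48,0],"angular":[0,0,-0.12],"claw":1},{"slide":[-0.16,-0.48,0],"angular":[0,0,-0.12],"claw":1}]'
python3 go.py .5965 -.241 .082 77.8
python3 - <<'E'
from h import *
im=ctrl.get_image("scene");np.savez("/tmp/s1",**im);save(cv2.resize(im["color"][40:260,100:380],(800,629))[:600],"above.png")
E
```

```text
time: 4.1
position: [0.5971, -0.2398, 0.2333]
tool_rot: [-0.331, -3.124, -0.003]
ft_force: [1.4, 0.8, -1.3]
grip_width: 0.996
grip_force: 0.0
z axis [ 0.  0. -1.] slide [ 0.001 -0.006  0.605] ang [ 0.004 -0.001  0.003] j [-0.09  0.33  0.55  1.49 -0.18  1.37  1.83]
```

View pics/above.png

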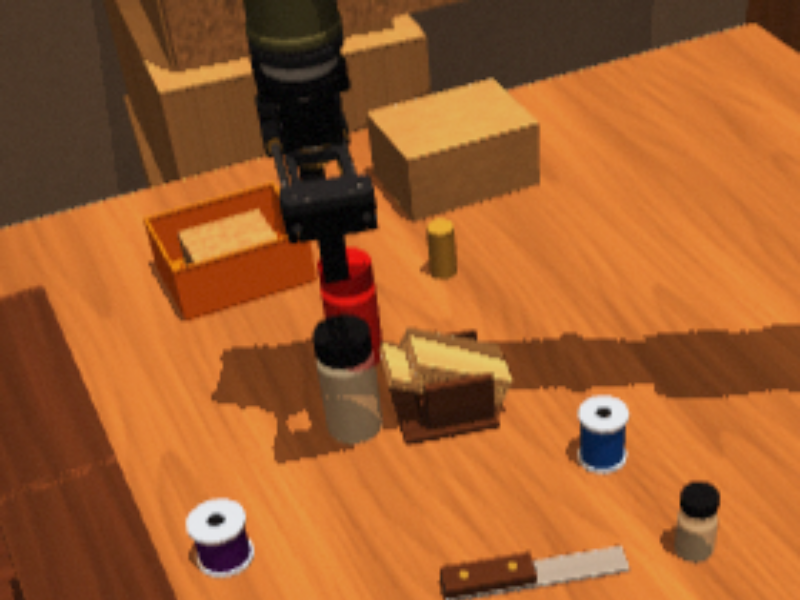

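The gripper, at crop (330,220), is above the jar, and the red jar stands behind it.

```bash
python3 -m inch '[{"slide":[0,0,0.12],"angular":[0,0,0],"claw":1},{"slide":[0,0,0.24],"angular":[0,0,0],"claw":1},{"slide":[0,0,0.36],"angular":[0,0,0],"claw":1},{"slide":[0,0,0.48],"angular":[0,0,0],"claw":1},{"slide":[0,0,0.59],"angular":[0,0,0],"claw":1},{"slide":[0,0,0.59],"angular":[0,0,0],"claw":1},{"slide":[0,0,0.59],"angular":[0,0,0],"claw":1}]'
python3 -m inch '[{"slide":[0,0,0],"angular":[0,0,0],"claw":0.3},{"slide":[0,0,0],"angular":[0,0,0],"claw":0.3},{"slide":[0,0,0],"angular":[0,0,0],"claw":0.2},{"slide":[0,0,0],"angular":[0,0,0],"claw":0.2},{"slide":[0,0,0],"angular":[0,0,0],"claw":-1},{"slide":[0,0,0],"angular":[0,0,0],"claw":-1},{"slide":[0,0,0],"angular":[0,0,0],"claw":-1},{"slide":[0,0,0],"angular":[0,0,0],"claw":-1},{"slide":[0,0,0],"angular":[0,0,0],"claw":-1},{"slide":[0,0,0],"angular":[0,0,0],"claw":-1}]' 20
```

```text
time: 4.85
position: [0.5966, -0.242, 0.0864]
tool_rot: [-0.335, -3.123, -0.001]
ft_force: [0.1, -0.6, 0.8]
grip_width: 1.0
grip_force: 0.0
time: 5.85
position: [0.5966, -0.2431, 0.0866]
tool_rot: [0.338, 3.122, 0.001]
ft_force: [0.5, 2.5, 5.1]
grip_width: 0.656
grip_force: 20.0
```

```bash
python3 -m inch '[{"slide":[0,0,-0.05],"angular":[0,0,0],"claw":-1},{"slide":[0,0,-0.12],"angular":[0,0,0],"claw":-1},{"slide":[0,0,-0.22],"angular":[0,0,0],"claw":-1},{"slide":[0,0,-0.32],"angular":[0,0,0],"claw":-1},{"slide":[0,0,-0.42],"angular":[0,0,0],"claw":-1},{"slide":[0,0,-0.48],"angular":[0,0,0],"claw":-1},{"slide":[0,0,-0.48],"angular":[0,0,0],"claw":-1}]' 25
python3 go.py .543 .2055 .21 85.5
python3 - <<'E'
from h import *
for c in("top","scene"):
    im=ctrl.get_image(c);np.savez("/tmp/"+c+"2",**im)
im=dict(np.load("/tmp/scene2.npz"));save(cv2.resize(im["color"][100:220,170:330],(800,600)),"lift.png")
E
```

```text
time: 6.55
position: [0.5968, -0.2444, 0.2082]
tool_rot: [0.339, 3.12, -0.002]
ft_force: [0.6, -0.2, -3.0]
grip_width: 0.654
grip_force: 25.0
z axis [ 0.  0. -1.] slide [ 0.597  1.711 -0.011] ang [-0.002  0.007 -0.264] j [-0.09  0.35  0.55  1.52 -0.19  1.32  1.84]
```

View pics/lift.png

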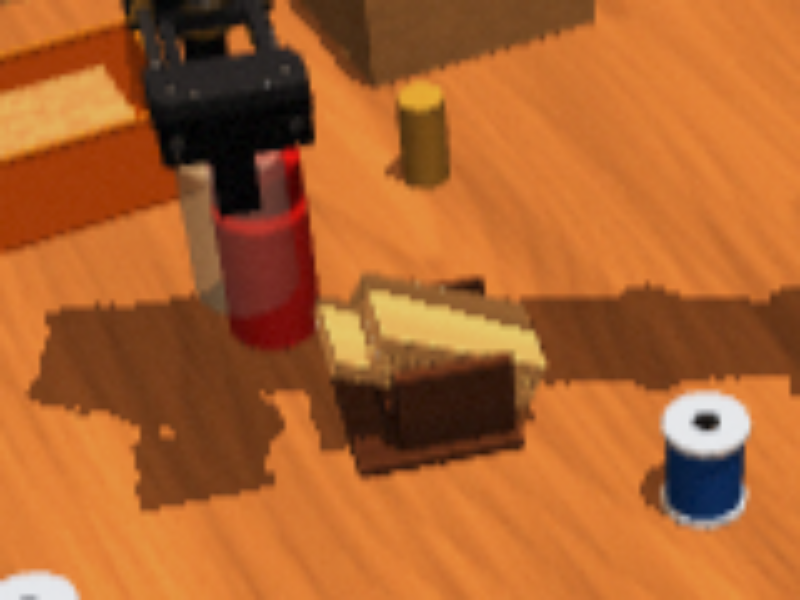

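The jar hangs upright in the gripper at crop (230,220), and the red jar and the rack are undisturbed.

```bash
python3 -m inch '[{"slide":[0.02,0.05,0],"angular":[0,0,0],"claw":-1},{"slide":[0.06,0.15,0],"angular":[0,0,0],"claw":-1},{"slide":[0.1,0.28,0],"angular":[0,0,-0.05],"claw":-1},{"slide":[0.14,0.41,0],"angular":[0,0,-0.1],"claw":-1},{"slide":[0.18,0.54,0],"angular":[0,0,-0.1],"claw":-1},{"slide":[0.23,0.67,0],"angular":[0,0,-0.1],"claw":-1},{"slide":[0.26,0.77,0],"angular":[0,0,-0.1],"claw":-1},{"slide":[0.3,0.85,0],"angular":[0,0,-0.1],"claw":-1},{"slide":[0.3,0.85,0],"angular":[0,0,-0.1],"claw":-1}]'
python3 go.py .543 .2055 .21 85.5
python3 -m inch '[{"slide":[0.02,0.05,0],"angular":[0,0,0],"claw":-1},{"slide":[0.05,0.15,0],"angular":[0,0,0],"claw":-1},{"slide":[0.09,0.28,0],"angular":[0,0,-0.05],"claw":-1},{"slide":[0.12,0.41,0],"angular":[0,0,-0.1],"claw":-1},{"slide":[0.16,0.54,0],"angular":[0,0,-0.1],"claw":-1},{"slide":[0.19,0.67,0],"angular":[0,0,-0.1],"claw":-1},{"slide":[0.22,0.77,0],"angular":[0,0,-0.15],"claw":-1},{"slide":[0.24,0.82,0],"angular":[0,0,-0.16],"claw":-1},{"slide":[0.25,0.85,0],"angular":[0,0,-0.16],"claw":-1},{"slide":[0.25,0.85,0],"angular":[0,0,-0.16],"claw":-1}]'
python3 go.py .543 .2055 .1 85.5
cat > jar.py <<'E'
from h import *
for c in("top","scene"):
    im=ctrl.get_image(c);W=cloud(im);np.savez("/tmp/now_"+c,**im)
    for q in("jar","tray"):
        for o in ctrl.outline_of(q,c):
            P=W[o["mask"]]; print(c,q,round(o["confidence"],2),np.round(o["bbox"]),np.nanmedian(P,0).round(3),np.nanpercentile(P[:,2],[2,98]).round(3))
E
python3 jar.py; python3 -c "
from h import *
im=dict(np.load('/tmp/now_scene.npz'));save(cv2.resize(im['color'][200:350,250:450],(800,600)),'tray.png')"
```

```text
time: 7.55
position: [0.5666, -0.0137, 0.2044]
tool_rot: [-0.245, -3.128, -0.004]
ft_force: [-0.8, 1.2, -2.9]
grip_width: 0.657
grip_force: 25.0
z axis [ 0.  0. -1.] slide [ 0.23   0.851 -0.02 ] ang [ 0.004 -0.007 -0.148] j [-0.4   0.17  0.43  1.71 -0.07  1.28  1.46]
time: 8.55
position: [0.5412, 0.2001, 0.2059]
tool_rot: [-0.125, -3.139, 0.001]
ft_force: [0.2, -0.7, -3.9]
grip_width: 0.653
grip_force: 25.0
z axis [ 0.  0. -1.] slide [-0.006  0.022  0.423] ang [-0.001 -0.    -0.002] j [-0.64  0.18  0.27  1.69 -0.05  1.28  1.13]
top jar 0.82 [433. 212.  37.  32.] [ 0.544 -0.337  0.12 ] [0.    0.128]
top tray 0.72 [227. 216.  24.  58.] [0.51  0.176 0.005] [-0.001  0.031]
scene jar 0.62 [222. 149.  21.  40.] [ 0.555 -0.326  0.083] [0.003 0.13 ]
scene jar 0.56 [317. 239.  31.  59.] [0.56  0.215 0.175] [0.127 0.248]
scene tray 0.86 [333. 286.  92.  66.] [0.515 0.213 0.01 ] [0.003 0.034]
```

View pics/tray.png

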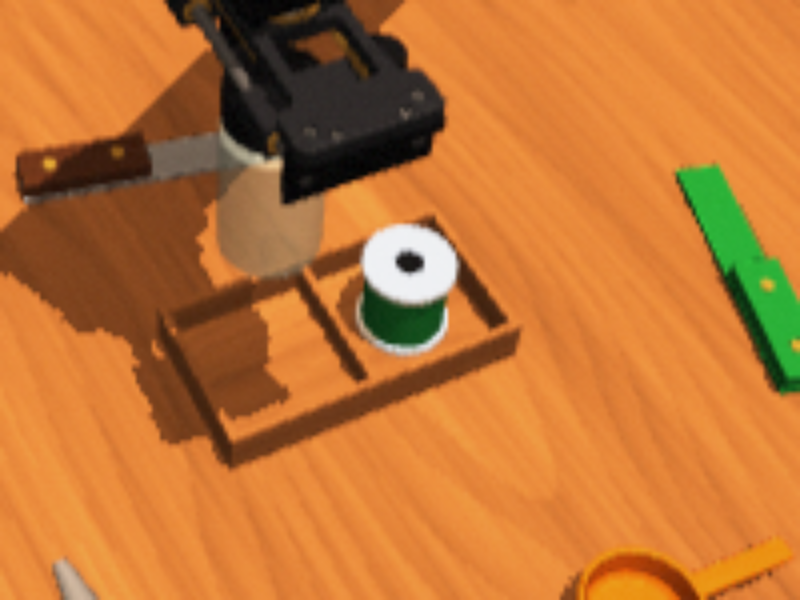

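The jar is upright above the empty compartment, with the shadow at crop (220,380). The spool is in the other half, so I lower the jar.

```bash
python3 -m inch '[{"slide":[0,0.01,0.05],"angular":[0,0,0],"claw":-1},{"slide":[0,0.02,0.12],"angular":[0,0,0],"claw":-1},{"slide":[0,0.02,0.2],"angular":[0,0,0],"claw":-1},{"slide":[0,0.02,0.28],"angular":[0,0,0],"claw":-1},{"slide":[0,0.02,0.34],"angular":[0,0,0],"claw":-1},{"slide":[0,0.02,0.38],"angular":[0,0,0],"claw":-1},{"slide":[0,0.02,0.41],"angular":[0,0,0],"claw":-1},{"slide":[0,0.02,0.42],"angular":[0,0,0],"claw":-1},{"slide":[0,0.02,0.42],"angular":[0,0,0],"claw":-1}]'
python3 -m inch '[{"slide":[0,0,0.004],"angular":[0,0,0],"claw":-1},{"slide":[0,0,0.008],"angular":[0,0,0],"claw":-1},{"slide":[0,0,0.012],"angular":[0,0,0],"claw":-1},{"slide":[0,0,0.016],"angular":[0,0,0],"claw":-1},{"slide":[0,0,0.02],"angular":[0,0,0],"claw":-1},{"slide":[0,0,0.02],"angular":[0,0,0],"claw":-1}]'
```

```text
time: 9.75
position: [0.5419, 0.2051, 0.1012]
tool_rot: [0.125, 3.139, 0.0]
ft_force: [0.2, -0.1, -3.2]
grip_width: 0.656
grip_force: 25.0
time: 10.35
position: [0.5416, 0.205, 0.0959]
tool_rot: [-0.125, -3.139, 0.0]
ft_force: [-0.4, -0.5, -2.9]
grip_width: 0.657
grip_force: 25.0
```

```bash
python3 -m inch '[{"slide":[0,0,0.004],"angular":[0,0,0],"claw":-1},{"slide":[0,0,0.008],"angular":[0,0,0],"claw":-1},{"slide":[0,0,0.012],"angular":[0,0,0],"claw":-1},{"slide":[0,0,0.014],"angular":[0,0,0],"claw":-1},{"slide":[0,0,0.014],"angular":[0,0,0],"claw":-1}]'
```

```text
time: 10.85
position: [0.5416, 0.205, 0.0925]
tool_rot: [-0.125, -3.139, 0.0]
ft_force: [-0.6, -0.0, -2.7]
grip_width: 0.659
grip_force: 25.0
```

```bash
python3 -m inch '[{"slide":[0,0,0.003],"angular":[0,0,0],"claw":-1},{"slide":[0,0,0.006],"angular":[0,0,0],"claw":-1},{"slide":[0,0,0.008],"angular":[0,0,0],"claw":-1},{"slide":[0,0,0.008],"angular":[0,0,0],"claw":-1}]'
```

```text
time: 11.25
position: [0.5423, 0.2052, 0.0916]
tool_rot: [0.125, 3.138, 0.001]
ft_force: [-0.7, -1.0, 4.0]
grip_width: 0.658
grip_force: 25.0
```

Contact (force rose from -3 to +4 N). Release gently and retreat.

```bash
python3 -m inch '[{"slide":[0,0,0],"angular":[0,0,0],"claw":0.36},{"slide":[0,0,0],"angular":[0,0,0],"claw":0.45},{"slide":[0,0,0],"angular":[0,0,0],"claw":0.6},{"slide":[0,0,0],"angular":[0,0,0],"claw":1},{"slide":[0,0,0],"angular":[0,0,0],"claw":1},{"slide":[0,0,0],"angular":[0,0,0],"claw":1},{"slide":[0,0,0],"angular":[0,0,0],"claw":1}]'
python3 -m inch '[{"slide":[0,0,-0.1],"angular":[0,0,0],"claw":1},{"slide":[0,0,-0.25],"angular":[0,0,0],"claw":1},{"slide":[0,0,-0.4],"angular":[0,0,0],"claw":1},{"slide":[0,0,-0.54],"angular":[0,0,0],"claw":1},{"slide":[0,0,-0.54],"angular":[0,0,0],"claw":1},{"slide":[0,0,-0.54],"angular":[0,0,0],"claw":1}]'
cat > m2.py <<'E'
from h import *
from scipy.optimize import least_squares
for c in("scene","top"):
    im=dict(np.load(f"/tmp/{c}.npz")); W=cloud(im); col=im["color"].astype(int)
    d=W-np.array([.5345,.0265,0]); ax=np.array([.962,-.274]); u=d[...,:2]@ax; v=d[...,1]*ax[0]-d[...,0]*ax[1]
    near=(abs(u)<.11)&(abs(v)<.026)&(W[...,2]<.03)
    for n,m in(("grip",near&(W[...,2]>.0125)),("blade",near&(W[...,2]>.002)&(W[...,2]<.012)&(col.max(-1)-col.min(-1)<45))):
        P=W[m][:,:2].astype(np.float32); print(c,n,m.sum(),cv2.minAreaRect(P),W[m][:,2].mean().round(4), u[m].min().round(3),u[m].max().round(3),v[m].min().round(3),v[m].max().round(3))
E
python3 m2.py; python3 jar.py
python3 - <<'E'
# rack head, jar gone
from h import *
for c in("scene","top"):
    im=dict(np.load(f"/tmp/now_{c}.npz")); W=cloud(im)
    X,Y,Z=W[...,0],W[...,1],W[...,2]; col=im["color"].astype(int)
    if c=="top": np.savez("/tmp/dbg",W=W)
    P=W[(X>.4)&(X<.6)&(Y>-.29)&(Y<-.15)&(Z>.03)&(Z<.11)&(col[...,1]>.72*col[...,0])]
    t=np.radians(25)
    # search yaw: fit planes normal to slot z with fixed 25 tilt -> histogram of offsets
    best=None
    for yaw in np.radians(np.arange(-20,-4,.5)):
        zz=np.array([-np.sin(t)*np.cos(yaw),-np.sin(t)*np.sin(yaw),np.cos(t)]); o=P@zz
        h,e=np.histogram(o,np.arange(-.4,.4,.002))
        if best is None or h.max()>best[0]: best=(h.max(),yaw)
    for yaw in(best[1],np.radians(-12.2)):
        zz=np.array([-np.sin(t)*np.cos(yaw),-np.sin(t)*np.sin(yaw),np.cos(t)]); xx=np.array([np.cos(t)*np.cos(yaw),np.cos(t)*np.sin(yaw),np.sin(t)]); yy=np.cross(zz,xx)
        o=P@zz; h,e=np.histogram(o,np.arange(-.4,.4,.002)); k=h.argmax()
        top=np.median(o[abs(o-e[k]-.001)<.004]); s=abs(o-top)<.004; f=abs(o-top+.0225)<.004
        A,B=P[s],P[f]
        print(c,"yaw",np.degrees(yaw),"top off",top.round(4),s.sum(),"x",np.percentile(A@xx,[0,1,99,100]).round(4),"y",np.percentile(A@yy,[0,1,50,99,100]).round(4))
        if len(B): print("   sill",len(B),np.median(B@zz).round(4),"x",np.percentile(B@xx,[0,1,99,100]).round(4),"y",np.percentile(B@yy,[0,1,99,100]).round(4))
E
```

```text
time: 11.95
position: [0.5417, 0.205, 0.0905]
tool_rot: [0.125, 3.139, 0.0]
ft_force: [-0.2, -0.3, 0.8]
grip_width: 0.987
grip_force: 0.0
time: 12.55
position: [0.5421, 0.2052, 0.2263]
tool_rot: [0.125, 3.137, 0.002]
ft_force: [-0.0, -0.7, -0.3]
grip_width: 1.004
grip_force: 0.0
scene grip 339 ((0.5678673982620239, 0.0169965922832489), (0.03378044813871384, 0.08478666841983795), 73.591796875) 0.0199 -0.008 0.077 -0.017 0.017
scene blade 121 ((0.5286194682121277, 0.030564934015274048), (0.030840283259749413, 0.16773733496665955), 75.60479736328125) 0.0067 -0.091 0.077 -0.014 0.017
top grip 344 ((0.5716188549995422, 0.016786973923444748), (0.030119139701128006, 0.08651614934206009), 74.30599975585938) 0.0179 -0.005 0.082 -0.014 0.016
top blade 280 ((0.4885402321815491, 0.04006819427013397), (0.0295719001442194, 0.08844832330942154), 74.33402252197266) 0.0049 -0.092 -0.004 -0.014 0.015
top jar 0.86 [432. 210.  38.  33.] [ 0.544 -0.337  0.121] [0.002 0.129]
top jar 0.81 [219. 192.  22.  30.] [0.529 0.19  0.097] [0.007 0.134]
top jar 0.71 [322. 264.  21.  22.] [ 0.394 -0.078  0.058] [-0.0
[... 391 characters left out ...]
9  -0.0794 -0.0777]
   sill 92 -0.177 x [0.5376 0.5467 0.5705 0.5706] y [-0.14   -0.1382 -0.0798 -0.0791]
scene yaw -12.2 top off -0.1545 405 x [0.4438 0.4467 0.5487 0.5502] y [-0.1459 -0.1445 -0.1115 -0.0821 -0.0804]
   sill 92 -0.1768 x [0.5372 0.5462 0.5699 0.5701] y [-0.143  -0.1413 -0.0829 -0.0822]
top yaw -13.0 top off -0.1592 959 x [0.447  0.4487 0.5519 0.553 ] y [-0.1384 -0.1361 -0.1054 -0.0743 -0.0733]
   sill 201 -0.1815 x [0.4751 0.5325 0.5727 0.5732] y [-0.1418 -0.1408 -0.0742 -0.0646]
top yaw -12.2 top off -0.1587 959 x [0.4456 0.4473 0.5505 0.5514] y [-0.1456 -0.1432 -0.1126 -0.0817 -0.0802]
   sill 203 -0.1808 x [0.4742 0.534  0.5714 0.5717] y [-0.1497 -0.1481 -0.0823 -0.0717]
```

```bash
python3 go.py .568 .0176 .1 74.3
```

```text
z axis [ 0.  0. -1.] slide [-0.168 -0.737  0.497] ang [-0.003 -0.003  0.371] j [-0.64  0.17  0.27  1.66 -0.05  1.32  1.12]
```

```bash
python3 -m inch '[{"slide":[-0.04,-0.2,0],"angular":[0,0,0.1],"claw":1},{"slide":[-0.09,-0.4,0],"angular":[0,0,0.2],"claw":1},{"slide":[-0.14,-0.6,0],"angular":[0,0,0.3],"claw":1},{"slide":[-0.17,-0.74,0],"angular":[0,0,0.37],"claw":1},{"slide":[-0.17,-0.74,0.2],"angular":[0,0,0.37],"claw":1},{"slide":[-0.17,-0.74,0.35],"angular":[0,0,0.37],"claw":1},{"slide":[-0.17,-0.74,0.5],"angular":[0,0,0.37],"claw":1},{"slide":[-0.17,-0.74,0.5],"angular":[0,0,0.37],"claw":1},{"slide":[-0.17,-0.74,0.5],"angular":[0,0,0.37],"claw":1},{"slide":[-0.17,-0.74,0.5],"angular":[0,0,0.37],"claw":1}]'
python3 go.py .568 .0176 .014 74.3
```

```text
time: 13.85
position: [0.5709, 0.0173, 0.1028]
tool_rot: [0.428, 3.109, 0.001]
ft_force: [0.5, 0.0, 1.0]
grip_width: 1.001
grip_force: 0.0
z axis [ 0.  0. -1.] slide [ 0.013 -0.003  0.355] ang [0.003 0.006 0.001] j [-0.43  0.26  0.41  1.82 -0.12  1.08  1.32]
```

```bash
python3 -m inch '[{"slide":[0.01,0,0.1],"angular":[0,0,0],"claw":1},{"slide":[0.01,0,0.2],"angular":[0,0,0],"claw":1},{"slide":[0.01,0,0.28],"angular":[0,0,0],"claw":1},{"slide":[0.01,0,0.33],"angular":[0,0,0],"claw":1},{"slide":[0.01,0,0.35],"angular":[0,0,0],"claw":1},{"slide":[0.01,0,0.35],"angular":[0,0,0],"claw":1},{"slide":[0.01,0,0.35],"angular":[0,0,0],"claw":1}]'
```

```text
time: 14.55
position: [0.568, 0.018, 0.0144]
tool_rot: [0.428, 3.11, 0.001]
ft_force: [0.3, -0.0, -0.5]
grip_width: 1.001
grip_force: 0.0
```

```bash
python3 -m inch '[{"slide":[0,0,0],"angular":[0,0,0],"claw":0},{"slide":[0,0,0],"angular":[0,0,0],"claw":0},{"slide":[0,0,0],"angular":[0,0,0],"claw":-0.1},{"slide":[0,0,0],"angular":[0,0,0],"claw":-0.2},{"slide":[0,0,0],"angular":[0,0,0],"claw":-1},{"slide":[0,0,0],"angular":[0,0,0],"claw":-1},{"slide":[0,0,0],"angular":[0,0,0],"claw":-1},{"slide":[0,0,0],"angular":[0,0,0],"claw":-1},{"slide":[0,0,0],"angular":[0,0,0],"claw":-1},{"slide":[0,0,0],"angular":[0,0,0],"claw":-1}]' 45
python3 -m inch '[{"slide":[0,0,-0.05],"angular":[0,0,0],"claw":-1},{"slide":[0,0,-0.15],"angular":[0,0,0],"claw":-1},{"slide":[0,0,-0.3],"angular":[0,0,0],"claw":-1},{"slide":[0,0,-0.45],"angular":[0,0,0],"claw":-1},{"slide":[0,0,-0.6],"angular":[0,0,0],"claw":-1},{"slide":[0,0,-0.7],"angular":[0,0,0],"claw":-1},{"slide":[0,0,-0.7],"angular":[0,0,0],"claw":-1},{"slide":[0,0,-0.7],"angular":[0,0,0],"claw":-1}]'
cat > scr.py <<'E'
# pose of the held scraper in the tool frame: fit blade/grip points seen by the top camera
from h import *
s=ctrl.get_state();T=R.from_rotvec(s["tool_rot"]).as_matrix()
for c in("top","scene"):
    im=ctrl.get_image(c);np.savez("/tmp/now_"+c,**im);W=cloud(im);col=im["color"].astype(int)
    q=(W-s["position"])@T   # tool coords; scraper x = -tool x
    m=(abs(q[...,1])<.03)&(abs(q[...,2]+0.0)<.035)&(q[...,0]>.045)&(q[...,0]<.16)&(col.max(-1)-col.min(-1)<60)
    P=q[m]; 
    if len(P)>20:
        k=np.polyfit(P[:,0],P[:,2],1); b=np.polyfit(P[:,0],P[:,1],1)
        print(c,len(P),"x",np.percentile(P[:,0],[1,99]).round(4),"z fit deg",np.degrees(np.arctan(k[0])).round(1),"z@.08",np.polyval(k,.08).round(4),"y slope",np.degrees(np.arctan(b[0])).round(1),"y@.08",np.polyval(b,.08).round(4))
E
python3 scr.py; python3 go.py .62 -.25 .19 77.6 25
python3 -c "
from h import *
im=dict(np.load('/tmp/now_scene.npz'));save(cv2.resize(im['color'][110:290,190:430],(800,600)),'held.png')"
```

```text
time: 15.55
position: [0.5669, 0.018, 0.013]
tool_rot: [0.428, 3.112, 0.0]
ft_force: [0.5, 0.0, -0.4]
grip_width: 0.342
grip_force: 45.0
time: 16.35
position: [0.5668, 0.0179, 0.1885]
tool_rot: [0.428, 3.111, 0.001]
ft_force: [-0.6, 0.9, -2.6]
grip_width: 0.342
grip_force: 45.0
scene 288 x [0.0537 0.1279] z fit deg -0.4 z@.08 0.0079 y slope -2.7 y@.08 0.0022
z axis [ 0.413 -0.091 -0.906] slide [-0.498 -0.973 -0.014] ang [-0.026 -0.838 -0.107] j [-0.45  0.18  0.42  1.74 -0.08  1.24  1.28]
```

View pics/held.png

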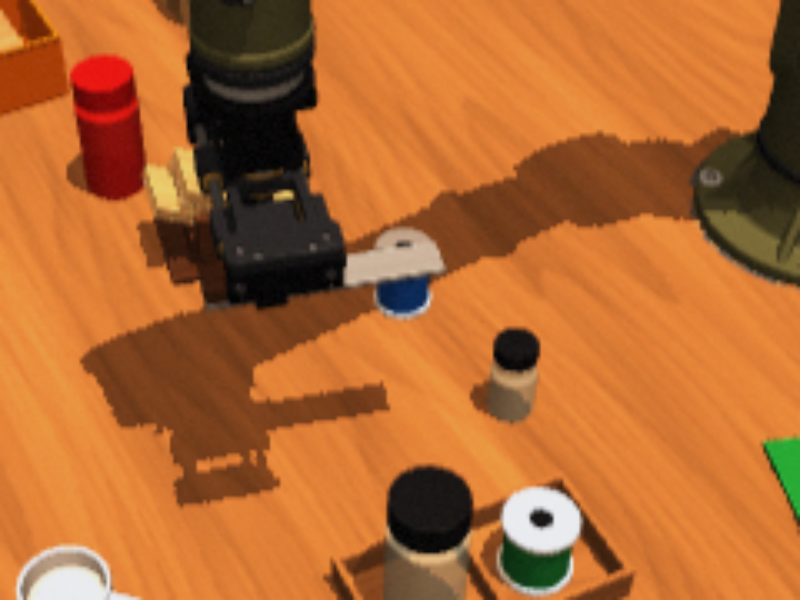

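The jar stands in the tray at crop (430,540). The scraper is held level, with its blade tip at crop (440,268).

```bash
python3 go.py .6833 -.2634 .19 77.6 25
```

```text
z axis [ 0.413 -0.091 -0.906] slide [-0.757 -0.956 -0.014] ang [-0.026 -0.838 -0.107] j [-0.45  0.18  0.42  1.74 -0.08  1.24  1.28]
```

```bash
python3 -m inch '[{"slide":[-0.1,-0.1,0],"angular":[0,0,0],"claw":-1},{"slide":[-0.22,-0.2,0],"angular":[0,0,0],"claw":-1},{"slide":[-0.34,-0.34,0],"angular":[0,0,0],"claw":-1},{"slide":[-0.46,-0.48,0],"angular":[0,-0.1,0],"claw":-1},{"slide":[-0.58,-0.62,0],"angular":[0,-0.25,-0.03],"claw":-1},{"slide":[-0.66,-0.74,0],"angular":[-0.01,-0.45,-0.06],"claw":-1},{"slide":[-0.72,-0.85,0],"angular":[-0.02,-0.65,-0.09],"claw":-1},{"slide":[-0.76,-0.95,0],"angular":[-0.026,-0.84,-0.107],"claw":-1},{"slide":[-0.76,-0.95,0],"angular":[-0.026,-0.84,-0.107],"claw":-1},{"slide":[-0.76,-0.95,0],"angular":[-0.026,-0.84,-0.107],"claw":-1}]'
cat > slot.py <<'E'
# where the scraper is in the slot frame (from the state), and correction in row units to a goal in slot frame
import sys; from h import *; from go import goal
S=np.array([.5376,-.2318,.0704]); G=goal(np.radians(77.6),25); F=np.c_[-G[:,0],G[:,1],-G[:,2]]; off=np.array([.040,0,.013])
s=ctrl.get_state();T=R.from_rotvec(s["tool_rot"]).as_matrix()
o=s["position"]+T@off; Q=np.c_[-T[:,0],T[:,1],-T[:,2]]
print("in slot mm",((o-S)@F*1e3).round(1),"F in slot",(s["ft_force"]@F).round(1),"j",s["joint_positions"].round(2))
if len(sys.argv)>3:
    g=S+F@(np.array([float(v) for v in sys.argv[1:4]])/1e3)-G@off
    print("slide",(T.T@(g-s["position"])/.25).round(4),"ang",(np.degrees(R.from_matrix(T.T@G).as_rotvec())/30).round(3))
E
python3 slot.py 140 0 8
```

```text
time: 17.45
position: [0.6836, -0.2624, 0.1857]
tool_rot: [0.296, 2.692, -0.063]
ft_force: [0.2, 1.2, -0.3]
grip_width: 0.338
grip_force: 45.0
in slot mm [143.9   1.6  28.5] F in slot [-0.2  1.2 -0.3] j [-0.08  0.25  0.51  1.74 -0.28  0.77  1.91]
slide [ 0.0157 -0.0059  0.0817] ang [ 0.002 -0.002 -0.005]
```

```bash
python3 -m inch '[{"slide":[0.005,-0.003,0.03],"angular":[0,0,0],"claw":-1},{"slide":[0.016,-0.006,0.06],"angular":[0,0,0],"claw":-1},{"slide":[0.016,-0.006,0.082],"angular":[0,0,0],"claw":-1},{"slide":[0.016,-0.006,0.082],"angular":[0,0,0],"claw":-1},{"slide":[0.016,-0.006,0.082],"angular":[0,0,0],"claw":-1}]'
python3 slot.py 140 0 8
cat > rel.py <<'E'
import sys; from h import *; from go import goal
S=np.array([.5376,-.2318,.0704]); G=goal(np.radians(77.6),25); F=np.c_[-G[:,0],G[:,1],-G[:,2]]
for c in("top","scene"):
    im=ctrl.get_image(c); np.savez("/tmp/now_"+c,**im); q=(cloud(im)-S)@F; col=im["color"].astype(int); sat=(col.max(-1)-col.min(-1))/col.max(-1).clip(1)
    def rep(n,m):
        P=q[m]
        if len(P)<15: print(c,n,"few",len(P)); return
        b=np.arange(P[:,0].min()+.004,P[:,0].max()-.004,.004); e=np.array([(x,P[s,1].min(),P[s,1].max()) for x in b for s in[abs(P[:,0]-x)<.003] if s.sum()>4])
        mid=e[:,1:].mean(1); k=np.polyfit(P[:,0],P[:,2],1)
        print(c,n,len(P),"x",np.percentile(P[:,0],[1,99]).round(4),"y mid",np.median(mid).round(4),"wid",np.median(e[:,2]-e[:,1]).round(4),"yaw",np.degrees(np.polyfit(e[:,0],mid,1)[0]).round(1),"z",np.median(P[:,2]).round(4),"pitch",np.degrees(k[0]).round(1))
    rep("head",(q[...,0]>-.1)&(q[...,0]<.002)&(abs(q[...,1])<.045)&(abs(q[...,2]-.0225)<.005)&(sat>.3))
    rep("sill",(q[...,0]>.003)&(q[...,0]<.03)&(abs(q[...,1])<.045)&(abs(q[...,2])<.005)&(sat>.3))
    rep("blade",(q[...,0]>.02)&(q[...,0]<.14)&(abs(q[...,1])<.03)&(abs(q[...,2]-.008)<.02)&(sat<.3)&(col.max(-1)>70))
E
python3 rel.py; python3 -c "
from h import *
im=dict(np.load('/tmp/now_top.npz'));a=dict(np.load('/tmp/now_scene.npz'))['color'];t=im['color']
z=lambda a,u,v:cv2.resize(a[v:v+120,u:u+80],(400,600),interpolation=cv2.INTER_CUBIC)
save(np.hstack([z(a,195,100),z(t,345,150)]),'pre.png')"
```

```text
time: 17.95
position: [0.6906, -0.2642, 0.1674]
tool_rot: [0.291, 2.688, -0.064]
ft_force: [-0.0, 0.2, -0.4]
grip_width: 0.342
grip_force: 45.0
in slot mm [142.7   1.2   8.7] F in slot [-0.2  0.2 -0.4] j [-0.06  0.28  0.5   1.75 -0.31  0.73  1.93]
slide [ 0.0107 -0.0047  0.0032] ang [0.002 0.006 0.   ]
top head 66 x [-0.0783  0.0002] y mid 0.0283 wid 0.0066 yaw -10.8 z 0.0212 pitch -0.4
top sill 39 x [0.0036 0.0208] y mid 0.0236 wid 0.0135 yaw -0.3 z -0.0019 pitch -1.9
top blade 115 x [0.0573 0.1385] y mid 0.0117 wid 0.0079 yaw 2.0 z 0.0119 pitch 0.7
scene head 471 x [-0.0988 -0.0009] y mid 0.0014 wid 0.066 yaw -0.9 z 0.0242 pitch -0.2
scene sill 90 x [0.0031 0.0196] y mid -0.0005 wid 0.0642 yaw -11.4 z 0.0016 pitch -6.5
scene blade 172 x [0.0564 0.1376] y mid 0.0029 wid 0.0255 yaw -0.3 z 0.0157 pitch 0.1
```

View pics/pre.png

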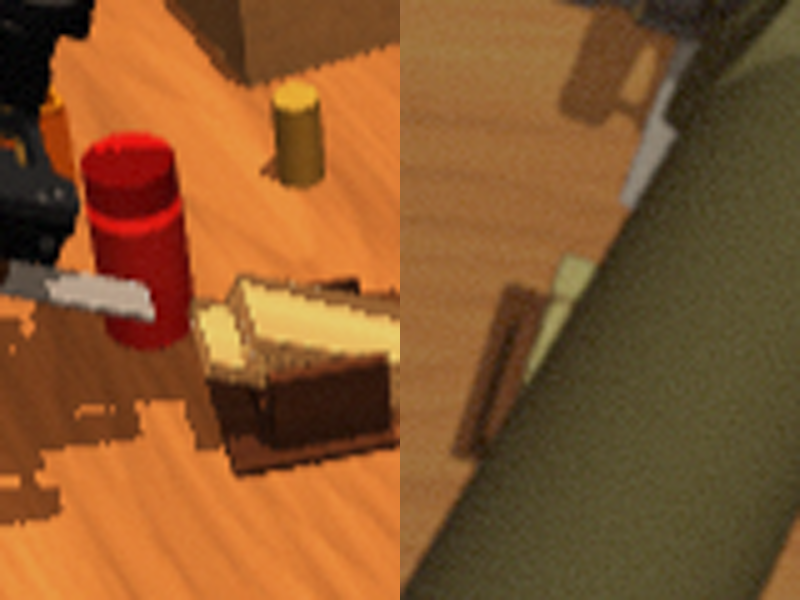

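The blade is in line with the mouth in both views: the scene tip is at crop (152,310), pointing at the sill at (215,335). Now I advance it over the sill.

```bash
python3 -m inch '[{"slide":[0.04,-0.003,0.01],"angular":[0,0,0],"claw":-1},{"slide":[0.08,-0.005,0.016],"angular":[0,0.003,0],"claw":-1},{"slide":[0.12,-0.005,0.016],"angular":[0,0.006,0],"claw":-1},{"slide":[0.15,-0.005,0.016],"angular":[0,0.006,0],"claw":-1},{"slide":[0.178,-0.005,0.016],"angular":[0,0.006,0],"claw":-1},{"slide":[0.178,-0.005,0.016],"angular":[0,0.006,0],"claw":-1},{"slide":[0.178,-0.005,0.016],"angular":[0,0.006,0],"claw":-1}]'
python3 slot.py 98 0 3
```

```text
time: 18.75
position: [0.6526, -0.2575, 0.1456]
tool_rot: [0.292, 2.69, -0.063]
ft_force: [-0.3, 0.0, -1.7]
grip_width: 0.339
grip_force: 45.0
in slot mm [98.6 -0.4  5.3] F in slot [-1.  -0.  -1.4] j [-0.07  0.22  0.5   1.86 -0.29  0.67  1.94]
slide [0.0024 0.0016 0.0094] ang [ 0.002  0.003 -0.001]
```

Lower in small steps to feel the sill.

```bash
for i in 1; do python3 -m inch '[{"slide":[0,0,0.004],"angular":[0,0,0],"claw":-1},{"slide":[0,0,0.008],"angular":[0,0,0],"claw":-1},{"slide":[0,0,0.008],"angular":[0,0,0],"claw":-1}]' >/dev/null; python3 slot.py; done
python3 -m inch '[{"slide":[0,0,0.004],"angular":[0,0,0],"claw":-1},{"slide":[0,0,0.008],"angular":[0,0,0],"claw":-1},{"slide":[0,0,0.008],"angular":[0,0,0],"claw":-1}]' >/dev/null; python3 slot.py
python3 -m inch '[{"slide":[0,0,0.004],"angular":[0,0,0],"claw":-1},{"slide":[0,0,0.004],"angular":[0,0,0],"claw":-1}]' >/dev/null; python3 slot.py
```

```text
in slot mm [98.4 -0.4  2.9] F in slot [ 0.2  0.7 -1. ] j [-0.07  0.23  0.5   1.86 -0.3   0.67  1.94]
in slot mm [98.1 -0.4  0.9] F in slot [-0.7 -0.4 -1.9] j [-0.07  0.23  0.5   1.86 -0.3   0.67  1.95]
in slot mm [98.3 -0.5  0. ] F in slot [ 0.1  0.2 -0.1] j [-0.07  0.23  0.5   1.86 -0.3   0.67  1.95]
```

```bash
python3 -m inch '[{"slide":[0,0,0.004],"angular":[0,0,0],"claw":-1},{"slide":[0,0,0.004],"angular":[0,0,0],"claw":-1}]' >/dev/null; python3 slot.py
python3 -m inch '[{"slide":[0,0,0.004],"angular":[0,0,0],"claw":-1},{"slide":[0,0,0.004],"angular":[0,0,0],"claw":-1}]' >/dev/null; python3 slot.py
```

```text
in slot mm [98.4 -0.5 -0.8] F in slot [-0.8  0.7  1.1] j [-0.07  0.23  0.5   1.86 -0.3   0.66  1.95]
in slot mm [98.5 -0.5 -1.7] F in slot [-0.7  0.3  3.4] j [-0.07  0.24  0.5   1.86 -0.31  0.66  1.95]
```

```bash
python3 -m inch '[{"slide":[0,0.002,-0.009],"angular":[0,0,0],"claw":-1},{"slide":[0,0.002,-0.009],"angular":[0,0,0],"claw":-1},{"slide":[0.02,0.002,-0.009],"angular":[0,0,0],"claw":-1},{"slide":[0.04,0.002,-0.009],"angular":[0,0,0],"claw":-1},{"slide":[0.06,0.002,-0.009],"angular":[0,0,0],"claw":-1},{"slide":[0.07,0.002,-0.009],"angular":[0,0,0],"claw":-1},{"slide":[0.07,0.002,-0.009],"angular":[0,0,0],"claw":-1}]' >/dev/null; python3 slot.py
```

```text
in slot mm [80.1  0.1  0.2] F in slot [-0.9  0.2 -1.3] j [-0.07  0.21  0.5   1.9  -0.29  0.64  1.95]
```

```bash
python3 -m inch '[{"slide":[0.02,0,0],"angular":[0,0,0],"claw":-1},{"slide":[0.04,0,0],"angular":[0,0,0],"claw":-1},{"slide":[0.06,0,0],"angular":[0,0,0],"claw":-1},{"slide":[0.08,0,0],"angular":[0,0,0],"claw":-1},{"slide":[0.1,0,0],"angular":[0,0,0],"claw":-1},{"slide":[0.12,0,0],"angular":[0,0,0],"claw":-1},{"slide":[0.14,0,0],"angular":[0,0,0],"claw":-1},{"slide":[0.14,0,0],"angular":[0,0,0],"claw":-1}]' >/dev/null; python3 slot.py 45 0 0.4
```

```text
in slot mm [44.6  0.1  0.2] F in slot [-0.5 -0.3 -0.5] j [-0.08  0.16  0.5   1.99 -0.27  0.6   1.95]
slide [-0.0015 -0.0002 -0.001 ] ang [ 0.002 -0.001 -0.002]
```

Smooth. Now the spring catch.

```bash
python3 -m inch '[{"slide":[0.02,0,0],"angular":[0,0,0],"claw":-1},{"slide":[0.04,0,0],"angular":[0,0,0],"claw":-1},{"slide":[0.06,0,0],"angular":[0,0,0],"claw":-1},{"slide":[0.08,0,0],"angular":[0,0,0],"claw":-1},{"slide":[0.1,0,0],"angular":[0,0,0],"claw":-1},{"slide":[0.1,0,0],"angular":[0,0,0],"claw":-1}]' 58 >/dev/null; python3 slot.py 
python3 -m inch '[{"slide":[0.02,0,0],"angular":[0,0,0],"claw":-1},{"slide":[0.04,0,0],"angular":[0,0,0],"claw":-1},{"slide":[0.06,0,0],"angular":[0,0,0],"claw":-1},{"slide":[0.06,0,0],"angular":[0,0,0],"claw":-1}]' >/dev/null; python3 slot.py 0 0 0 
```

```text
in slot mm [23.7 -0.2  1. ] F in slot [ 4.1 -0.6 -3.7] j [-0.08  0.12  0.5   2.05 -0.26  0.57  1.95]
in slot mm [ 7.8 -0.1  0.7] F in slot [ 3.9  0.4 -3.5] j [-0.08  0.1   0.51  2.08 -0.25  0.55  1.95]
slide [0.031  0.0006 0.0035] ang [ 0.001  0.009 -0.001]
```

```bash
python3 -m inch '[{"slide":[0.01,0,0],"angular":[0,0,0],"claw":-1},{"slide":[0.02,0,0],"angular":[0,0,0],"claw":-1},{"slide":[0.02,0,0],"angular":[0,0,0],"claw":-1}]' >/dev/null; python3 slot.py 
python3 -m inch '[{"slide":[0.006,0,0],"angular":[0,0,0],"claw":-1},{"slide":[0.012,0,0],"angular":[0,0,0],"claw":-1},{"slide":[0.012,0,0],"angular":[0,0,0],"claw":-1}]' >/dev/null; python3 slot.py 
```

```text
in slot mm [ 2.9 -0.1  0.6] F in slot [ 3.7 -0.4 -3.6] j [-0.08  0.09  0.51  2.09 -0.25  0.55  1.95]
in slot mm [ 0.  -0.1  0.6] F in slot [ 4.4  0.3 -3.8] j [-0.08  0.09  0.51  2.1  -0.25  0.54  1.95]
```

Not yet at the stop; continue until the force rises.

```bash
python3 -m inch '[{"slide":[0.006,0,0],"angular":[0,0,0],"claw":-1},{"slide":[0.01,0,0],"angular":[0,0,0],"claw":-1},{"slide":[0.01,0,0],"angular":[0,0,0],"claw":-1}]' >/dev/null; python3 slot.py 
python3 -m inch '[{"slide":[0.006,0,0],"angular":[0,0,0],"claw":-1},{"slide":[0.01,0,0],"angular":[0,0,0],"claw":-1},{"slide":[0.01,0,0],"angular":[0,0,0],"claw":-1}]' >/dev/null; python3 slot.py 
```

```text
in slot mm [-0.8 -0.1  0.8] F in slot [ 6.1  0.7 -7.1] j [-0.08  0.09  0.51  2.1  -0.25  0.54  1.95]
in slot mm [-0.8 -0.2  1.1] F in slot [10.1  0.6 -9.6] j [-0.08  0.08  0.51  2.11 -0.25  0.53  1.95]
```

```bash
python3 -m inch '[{"slide":[0.01,0,0.004],"angular":[0,0,0],"claw":-1},{"slide":[0.02,0,0.006],"angular":[0,0,0],"claw":-1},{"slide":[0.02,0,0.006],"angular":[0,0,0],"claw":-1},{"slide":[0.02,0,0.006],"angular":[0,0,0],"claw":-1}]' >/dev/null; python3 slot.py
```

```text
in slot mm [-0.7 -0.3  0.7] F in slot [16.7  2.3 -7.5] j [-0.08  0.08  0.5   2.11 -0.25  0.52  1.95]
```

```bash
python3 -m inch '[{"slide":[-0.01,0,0],"angular":[0,0,0],"claw":-1},{"slide":[-0.02,0,0],"angular":[0,0,0],"claw":-1},{"slide":[-0.02,0,0],"angular":[0,0,0],"claw":-1}]' >/dev/null; python3 slot.py
python3 -m inch '[{"slide":[0,0,0],"angular":[0,0,0],"claw":0.15},{"slide":[0,0,0],"angular":[0,0,0],"claw":0.15},{"slide":[0,0,0],"angular":[0,0,0],"claw":0.15},{"slide":[0,0,0],"angular":[0,0,0],"claw":0.15},{"slide":[0,0,0],"angular":[0,0,0],"claw":0.15}]' ; python3 slot.py
```

```text
in slot mm [-0.8 -0.2  0.1] F in slot [ 7.7  0.5 -0.5] j [-0.08  0.09  0.51  2.11 -0.25  0.53  1.95]
time: 24.85
position: [0.5613, -0.2369, 0.0944]
tool_rot: [0.293, 2.692, -0.063]
ft_force: [-0.2, 0.1, 0.3]
grip_width: 0.568
grip_force: 0.0
in slot mm [-7.9  0.1 -1.4] F in slot [-0.   0.   0.4] j [-0.08  0.09  0.51  2.11 -0.25  0.54  1.95]
```

```bash
python3 -m inch '[{"slide":[-0.02,0,-0.05],"angular":[0,0,0],"claw":0.15},{"slide":[-0.02,0,-0.15],"angular":[0,0,0],"claw":0.15},{"slide":[-0.02,0,-0.3],"angular":[0,0,0],"claw":0.15},{"slide":[-0.02,0,-0.45],"angular":[0,0,0],"claw":0.15},{"slide":[-0.02,0,-0.6],"angular":[0,0,0],"claw":0.15},{"slide":[-0.02,0,-0.75],"angular":[0,0,0],"claw":0.15},{"slide":[-0.02,0,-0.75],"angular":[0,0,0],"claw":0.15}]'
python3 - <<'E'
from h import *; from go import goal
S=np.array([.5376,-.2318,.0704]); G=goal(np.radians(77.6),25); F=np.c_[-G[:,0],G[:,1],-G[:,2]]
for c in("top","scene"):
    im=ctrl.get_image(c); np.savez("/tmp/now_"+c,**im); q=(cloud(im)-S)@F; col=im["color"].astype(int)
    g=(q[...,0]>-.01)&(q[...,0]<.13)&(abs(q[...,1])<.03)&(abs(q[...,2]-.019)<.006)&(col[...,1]<.72*col[...,0])
    P=q[g]
    print(c,len(P),"grip x",np.percentile(P[:,0],[0,2,98,100]).round(4),"y",np.percentile(P[:,1],[2,98]).round(4),"z",np.median(P[:,2]).round(4),"pitch",np.degrees(np.polyfit(P[:,0],P[:,2],1)[0]).round(1) if len(P)>9 else "")
a=dict(np.load('/tmp/now_scene.npz'))['color']
z=lambda a,u,v,w:cv2.resize(a[v:v+w*3//2,u:u+w],(400,600),interpolation=cv2.INTER_CUBIC)
save(np.hstack([z(a,195,110,80),z(a,280,210,100)]),'fin.png')
E
```

```text
time: 25.55
position: [0.4898, -0.2222, 0.2726]
tool_rot: [0.293, 2.682, -0.064]
ft_force: [-0.0, 0.0, 0.4]
grip_width: 0.578
grip_force: 0.0
top 194 grip x [-0.0099 -0.0017  0.085   0.0859] y [-0.0145  0.0152] z 0.0172 pitch -0.1
scene 274 grip x [-0.0099 -0.0077  0.0836  0.0849] y [-0.018   0.0273] z 0.0208 pitch -0.4
```

View pics/fin.png

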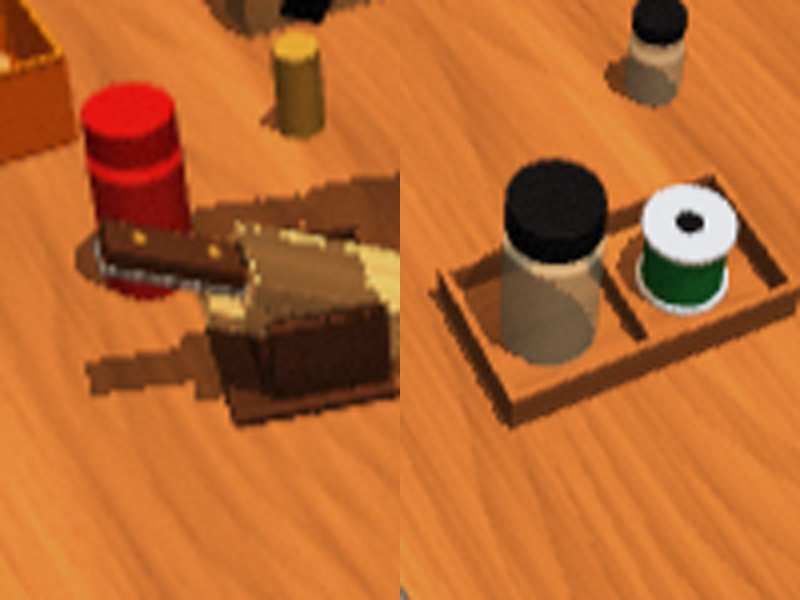

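The scraper is home: its grip meets the front face at crop (248,265), and the handle end measures 85 mm from the mouth. The jar stands upright in the empty compartment at crop (555,260).

```bash
python3 -c "
from bench import ctrl
print(ctrl.close_job())"
```

```text
the job is handed in; nothing more can be done
None
```

The job is handed in; in the last pictures the jar stood upright in the tray's empty compartment and the scraper was fully home in the rack slot, both released, but no verdict came back.

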